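Take the cross divider out of the wine crate

ROBOT

A 7-joint arm with a two-finger parallel gripper is mounted at the origin on the work surface. World frame = base frame: x ahead of the robot, y to its left, z up, the work surface at z = 0. Lengths are in m, angles in rad, forces in N, time in s.
With the tool pointing down it reaches from about 0.425 to 0.875 m from the base axis. Payload 8.4 kg.
Tool frame: the origin (TCP) lies midway between the tips of the shut fingers; the grasp point (between the pads) lies 19 mm behind it (hold_point_z is the y of the grasp point in the tool frame, in m); y points along the fingers, x is the direction in which the jaws open and shut, and the axes are right-handed (so a half turn about y gives the same grasp; the last joint's range is limited). The gripper opens to 87 mm and grips with 3 to 60 N. Pads are 19 mm wide; open, the fingers measure 117 mm over their backs; the gripper's body (75 mm by 190 mm) begins 51 mm behind the grasp point.
Start: joints at [-1.433, 0.333, 0.04, 1.465, -0.013, 1.343, -0.059], TCP at [0.152, 0.632, 0.223] pointing down, gripper open.
Joint ranges: [-2.58, 2.58], [-0.38, 2.09], [-1.3, 1.39], [0.25, 2.4], [-1.5, 4.64], [0.08, 2.09], [-2.65, 2.65]. Speed limits (rad/s): [2.22, 2.22, 2.79, 2.79, 3.14, 3.14, 3.14].

INTERFACE

Orientations are given as a rotation vector (axis times angle).
In Python, from station import read_state, camera, camera_model, sign_off, hold_point_z gives the robot as it stands. The module is installed in compiled form; this text tells all that it offers.
- The arm moves only by the tool servo_tool, never from a script. Its argument "rows" is text: rows parted by semicolons, each of 7 numbers parted by spaces: the shift along the tool's x, y, z in cm, then the turn, a rotation vector about the tool's x, y, z in rad, then the closure, from 0 (fully open) to 1 (shut). A call has 1 to 20 rows; each row is the pose to reach, as a shift and turn from the pose measured when the call began, along the tool's axes at that moment; what a row does not reach only later rows make up. A row lasts 1/8 s, in which the tool goes at most 62.5 mm and 10.7 degrees, less where a joint would pass 70% of its speed; a pose out of reach is approached as far as the arm can. A call with a gripper value outside its range is refused whole. The fingers move at their own pace and stop on an object; "newtons" is the grip in N (left out, the last holds). Time passes only in rows, so rows that repeat a pose let the fingers close. It gives the time, the measured TCP pose, the force and the opening at its end, in the units of the state.
- read_state(): the state, without advancing time (a new reading comes with each control period).
- camera(name): name is "side" or "top" or "wrist"; returns (picture, depth): 384x512x3 uint8, red, green, blue; 384x512 float32, m along the optical axis (not along the pixel's ray), 0 where there is no reading.
- camera_model(name): a dict with "fx", "fy", "cx", "cy" (pixels), "pose" (4x4, takes a point from camera to world coordinates); the wrist camera has in their place "T_tool_cam" (4x4, takes a point from camera to tool coordinates, whose origin is the TCP and whose axes are the tool frame's). Camera axes: x right, y up, looking along -z (the intrinsics and any distortion apply to the point x, -y, -z); pixel columns grow to the right and rows downward; lengths in m; the calibration is good to about 2 mm. A picture is of the moment at which its call begins: read the wrist's pose just before it. camera_model takes no time and is no camera call.
- sign_off(): hands the job in, once; it reports no verdict.
The state is a dict: "time_s": time; "qpos": joint angles; "qd": joint speeds; "effort": joint torques, N m; "ee_pos": TCP position; "tool_rot": TCP orientation; "force": force on the tool from outside, world axes, zero at the start; "torque": the same for the moment, N m; "grip_width": finger opening in m.
Only numpy, scipy, OpenCV 4.12 (cv2) and the standard library are available. Lean on these libraries where they do the work, as an engineer would, in place of code of your own. Each camera call takes 0.05 s, during which the arm holds its last target.

TASK

The cross-shaped divider in the wooden wine crate has to be wiped down. Take it by its hand grip, lift it straight up out of the crate's grooves from between the two glasses, and stand it upright in the middle of the cork mat, letting go only once it is down. The crate, the glasses in it, the bottle and the steel cooler must stay where they are.

Things in the scene. Friction and masses are not known exactly. Their poses are not given: they have to be found in the camera images.
- crate: Loose open pine crate (1.5 kg), outside 204 x 204 mm, 120 mm high, walls and floor 10 mm; origin: centre of its underside, z up, x and y square to its walls. Inside, mid-wall, batten pairs 10 mm deep (tops 105 mm up) form four upright grooves 16 mm wide that hold the divider's ends with 2 mm play. The divider's foot must rise above 120 mm to pass the rim.
- divider: Loose plywood cross divider (0.2 to 0.42 kg) in the crate, its foot on the crate's floor (10 mm above the table): two upright boards, each 180 mm long, 95 mm high, 12 mm thick, crossing at mid-length (along its x and y). The board along its y rises in the middle to a hand grip. Origin: centre of its underside (foot), z up. It stands by itself on a flat surface.
- handle (a point): Middle of the divider's hand grip, 165 mm above the foot on the centre line: a level plywood bar along the divider's y, 120 mm long, 26 mm high, 12 mm thick (along the divider's x), over an open hand hole 84 mm wide and 57 mm high (95 to 152 mm above the foot). Its top is 178 mm above the foot. Same axes as the divider.
- mat: Fixed cork mat, 260 x 260 mm, 5 mm thick; origin: centre of its underside, on the table; its top is 5 mm above the table. It lies on the other side of the robot's middle line from the crate.
- glass_a: Stemless drinking glass stored mouth down in one cell of the crate, 76 mm across, 98 mm high; origin: centre of its lower (mouth) end, z up.
- glass_b: The same kind of glass in the cell diagonally opposite.
- bottle: Full wine bottle standing on the table beyond the work, 76 mm across, 300 mm high, 1.2 kg; origin: centre of its underside, z up.
- cooler: Open steel bottle cooler standing on the table beyond the work, 104 mm across, 180 mm high, 0.9 kg; origin: centre of its underside, z up.
Not all that is in view belongs to the job. What is shaped like the glass_b but black or yellow is not meant.

How it is judged:
By the outcome, as a careful person would: the job done as asked, in the order asked, and still so for the second after the job is handed in, with the robot touching nothing.
It also fails if it takes over 51 s, if anything falls off the work surface, if the arm or the gripper's body presses on something with over 40 N, if the wrist force passes 120 N, or if a joint passes its speed limit or range.

## Working session

There is one attempt and no reset: what is moved stays moved. The work goes in short steps, Python scripts to look and compute and a tool call to move; the robot and the scene stay as the last step left them, time stands still between calls to the robot, and variables do not carry over. Pictures are saved under pics/ and viewed, and the job is handed in when it is done.

Besides the shell and the picture viewer there is one more tool, called after "Request:" as name(argument=value, ...), one argument or row to a line, values as JSON. servo_tool: Moves the arm, as the interface text tells. Its arguments: {"type":"object","properties":{"rows":{"type":"string"},"newtons":{"type":"number"}},"required":["rows"]}

```bash
mkdir -p pics
python3 - <<'E'
from station import *
import cv2,numpy as np
s=read_state();print(s, hold_point_z)
for n in ["top","side","wrist"]:
    p,d=camera(n);cv2.imwrite(f"pics/{n}0.png",p[:,:,::-1]);np.savez(f"{n}0.npz",p=p,d=d);print(n,camera_model(n))
E
ls
```

```text
{'time_s': 0.0, 'qpos': array([-1.43320763,  0.33391211,  0.03984389,  1.46628953, -0.01334656,
        1.3432957 , -0.0585153 ]), 'qd': array([-9.58085404e-04, -1.08481498e-03, -1.64672625e-05, -4.23531427e-04,
        2.97388261e-04,  3.92310399e-04, -1.22243102e-04]), 'effort': array([-4.38054331e-04, -6.56350136e+01,  1.33494671e+00, -4.03803277e+01,
       -5.97887160e-02,  4.47690999e-02,  1.54643658e-04]), 'ee_pos': array([0.15239655, 0.63139119, 0.22164917]), 'tool_rot': array([-1.3131069 , -1.03219842,  1.03418243]), 'force': array([ 0.2299866 ,  0.05146809, -0.24809069]), 'torque': array([-0.01346825, -0.01608499, -0.02155902]), 'grip_width': 0.0871400024062923} -0.0187
top {'fx': 399.17215513902806, 'fy': 399.17215513902806, 'cx': 256.6284488187265, 'cy': 192.28964212333517, 'pose': array([[ 0.02386133,  0.98621068, -0.16376549,  0.36568661],
       [-0.99897364,  0.02983022,  0.03408555,  0.00343319],
       [ 0.03850069,  0.16278408,  0.98591026,  1.21251785],
       [ 0.        ,  0.        ,  0.        ,  1.        ]])}
side {'fx': 488.31268872045274, 'fy': 488.31268872045274, 'cx': 257.28640265915914, 'cy': 189.83474604210494, 'pose': array([[-0.98562479,  0.13018436, -0.10768379,  0.42115758],
       [-0.16889665, -0.74337499,  0.64719977,  0.78144896],
       [ 0.00420585,  0.65608357,  0.75467653,  1.02145817],
       [ 0.        ,  0.        ,  0.        ,  1.        ]])}
wrist {'fx': 277.32409595252756, 'fy': 277.32409595252756, 'cx': 255.17000298885912, 'cy': 193.62296428726685, 'T_tool_cam': array([[ 9.99999424e-01, -8.42243113e-04, -6.64696490e-04,
        -7.15996102e-04],
       [-4.03738676e-04,  2.78592156e-01, -9.60409417e-01,
        -1.62352446e-01],
       [ 9.94077445e-04,  9.60409132e-01,  2.78591655e-01,
         7.57746126e-02],
       [ 0.00000000e+00,  0.00000000e+00,  0.00000000e+00,
         1.00000000e+00]])}
pics
side0.npz
top0.npz
wrist0.npz
```

View pics/top0.png

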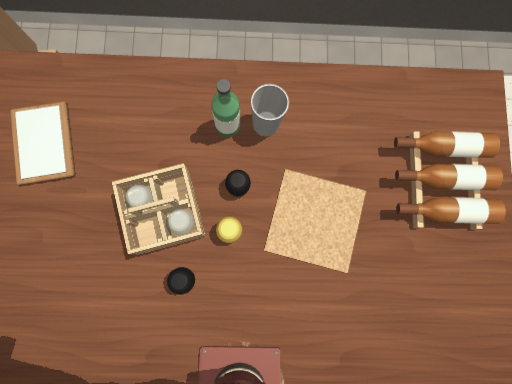

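View pics/side0.png

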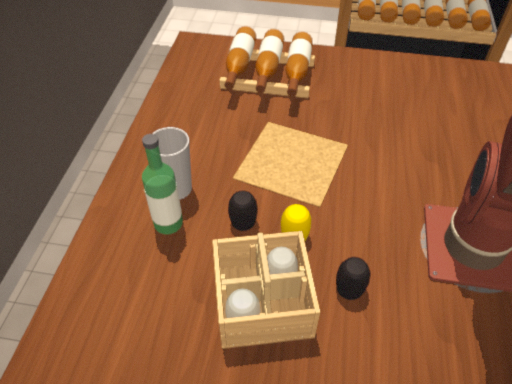

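View pics/wrist0.png

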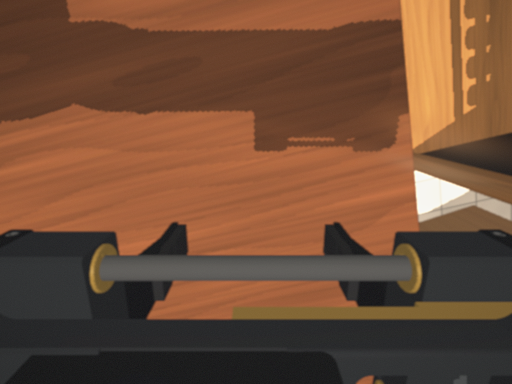

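```bash
cat > h.py <<'E'
import numpy as np,cv2
from station import *
def cloud(d,m,T=None):
    v,u=np.mgrid[0:d.shape[0],0:d.shape[1]]
    P=np.stack([(u-m['cx'])/m['fx']*d,-(v-m['cy'])/m['fy']*d,-d],-1)
    T=m['pose'] if T is None else T
    W=P@T[:3,:3].T+T[:3,3]; W[d<=0]=np.nan
    return W
E
python3 - <<'E'
from h import *
for n,(a,b,c,e) in {"top":(105,155,265,265),"side":(130,120,330,355)}.items():
    z=np.load(n+"0.npz");W=cloud(z['d'],camera_model(n))
    np.save(n+"W.npy",W)
    k=3 if n=="side" else 4
    cv2.imwrite(f"pics/{n}crop.png",cv2.resize(z['p'][b:e,a:c,::-1],None,fx=k,fy=k,interpolation=cv2.INTER_CUBIC))
    # regions
    x,y,zz=W[...,0],W[...,1],W[...,2]
    print(n,"table z",np.nanmedian(zz))
    mk=(zz>0.155)&(zz<0.2)&(x>.3)&(x<.7)&(y>0.1)&(y<.5)
    nn,l,st,ce=cv2.connectedComponentsWithStats(mk.astype(np.uint8))
    for i in range(1,nn):
        if st[i,4]>15:
            q=W[l==i];print("high",st[i],q.mean(0).round(4),np.nanmax(q[:,2]).round(4), cv2.minAreaRect((q[:,:2]*1000).astype(np.float32)))
    mk=(zz>0.08)&(zz<0.4)
    nn,l,st,ce=cv2.connectedComponentsWithStats(mk.astype(np.uint8))
    for i in range(1,nn):
        if st[i,4]>60:
            q=W[l==i];print("obj",st[i],q.mean(0).round(3),q.min(0).round(3),q.max(0).round(3))
E
```

```text
top table z 0.0007185674092626826
high [128 197  48  17 293] [0.4954 0.2375 0.1842] 0.1926 ((496.9453125, 238.90164184570312), (12.924726486206055, 118.51747131347656), 16.900802612304688)
obj [ 211   79   29   51 1056] [0.76  0.058 0.201] [0.737 0.022 0.08 ] [0.808 0.097 0.305]
obj [ 251   84   38   46 1019] [ 0.796 -0.062  0.14 ] [ 0.737 -0.113  0.08 ] [ 0.841 -0.011  0.186]
obj [ 397  132  104   25 1939] [ 0.714 -0.617  0.1  ] [ 0.682 -0.75   0.08 ] [ 0.756 -0.447  0.115]
obj [ 112  164   91   90 3169] [0.502 0.252 0.116] [0.372 0.113 0.08 ] [0.621 0.364 0.193]
obj [ 397  164  106   26 2018] [ 0.616 -0.616  0.1  ] [ 0.583 -0.749  0.08 ] [ 0.656 -0.447  0.116]
obj [226 170  23  24 421] [0.582 0.021 0.095] [ 0.55 -0.01  0.08] [0.617 0.053 0.104]
obj [ 399  198  107   26 2095] [ 0.517 -0.617  0.1  ] [ 0.483 -0.748  0.08 ] [ 0.556 -0.448  0.115]
obj [167 209  26  25 523] [0.463 0.177 0.102] [0.43  0.144 0.08 ] [0.499 0.214 0.113]
obj [217 217  24  25 446] [0.445 0.042 0.095] [0.413 0.009 0.08 ] [0.48  0.074 0.104]
obj [167 268  25  26 481] [0.301 0.17  0.094] [0.267 0.139 0.08 ] [0.33
[... 526 characters left out ...]
-0.605  0.098] [ 0.582 -0.75   0.08 ] [ 0.654 -0.446  0.116]
obj [ 286   31   27   60 1016] [ 0.517 -0.604  0.098] [ 0.482 -0.752  0.08 ] [ 0.556 -0.447  0.115]
obj [ 142  127   49   89 3287] [0.772 0.019 0.17 ] [ 0.737 -0.116  0.08 ] [0.835 0.099 0.303]
obj [ 452  127   60  128 5091] [0.046 0.042 0.214] [-0.052 -0.083  0.08 ] [0.081 0.099 0.4  ]
obj [229 190  28  23 471] [0.584 0.029 0.094] [ 0.552 -0.007  0.08 ] [0.618 0.056 0.103]
obj [282 204  29  25 500] [0.447 0.05  0.094] [0.414 0.014 0.08 ] [0.482 0.078 0.105]
obj [ 213  231  107  101 6347] [0.494 0.25  0.111] [0.371 0.115 0.08 ] [0.624 0.366 0.193]
obj [339 257  32  28 622] [0.302 0.179 0.094] [0.267 0.142 0.08 ] [0.335 0.207 0.103]
```

View pics/topcrop.png

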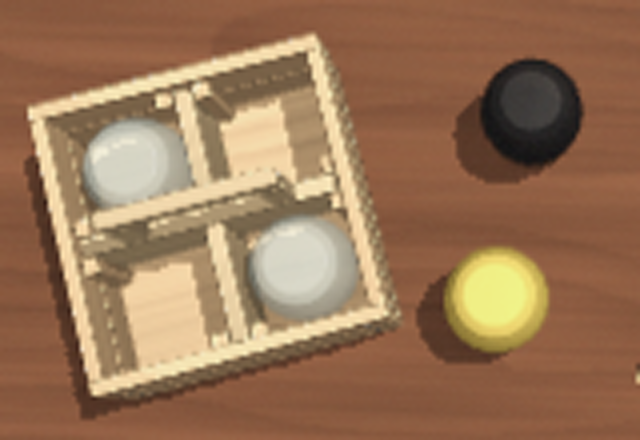

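View pics/sidecrop.png

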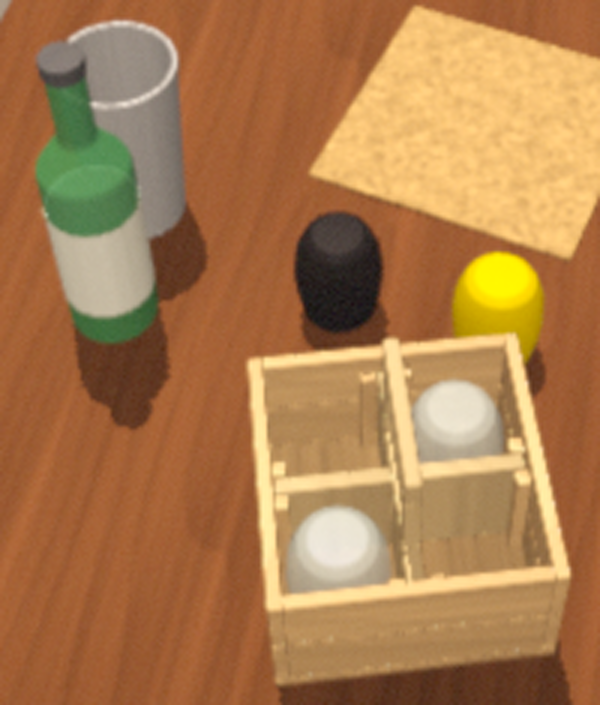

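Run:
```python
from h import *
from scipy.spatial.transform import Rotation as R
for n in ["top","side"]:
    W=np.load(n+"W.npy");p=np.load(n+"0.npz")['p'];x,y,z=W[...,0],W[...,1],W[...,2]
    mk=(z>0.113)&(z<0.13)&(x>.35)&(x<.64)&(y>0.1)&(y<.38)
    print(n,"crate",cv2.minAreaRect((W[mk][:,:2]*1000).astype(np.float32)))
    hsv=cv2.cvtColor(p,cv2.COLOR_RGB2HSV)
    mk=(hsv[...,0]>12)&(hsv[...,0]<28)&(hsv[...,2]>140)&(z<0.02)&(y<-0.03)&(y>-.4)&(x>.3)&(x<.7)
    c=max(cv2.findContours(mk.astype(np.uint8),0,2)[0],key=cv2.contourArea).reshape(-1,2)
    m=camera_model(n);T=m['pose'];r=np.c_[(c[:,0]-m['cx'])/m['fx'],-(c[:,1]-m['cy'])/m['fy'],-np.ones(len(c))]@T[:3,:3].T
    q=T[:3,3]+r*((0.005-T[2,3])/r[:,2])[:,None]
    print(n,"mat",cv2.minAreaRect((q[:,:2]*1000).astype(np.float32)))
    mk=(z>0.07)&(z<.4)&(x>.7)&(x<.9)&(y>-.15)&(y<.12)
    for nm,lo,hi in (("bottle",.02,.1),("cooler",-.12,-.0)):
        k=mk&(y>lo)&(y<hi);print(nm,cv2.minEnclosingCircle((W[k][:,:2]*1000).astype(np.float32)))
s=read_state();print(R.from_rotvec(s['tool_rot']).as_matrix().round(3))
```

```text
top crate ((496.90057373046875, 239.57577514648438), (204.91184997558594, 204.40721130371094), 16.87285804748535)
top mat ((487.52728271484375, -220.91424560546875), (262.01025390625, 262.5220947265625), 76.31074523925781)
bottle ((774.5925903320312, 59.45197677612305), 38.14295196533203)
cooler ((788.3955688476562, -60.69416046142578), 52.825435638427734)
side crate ((497.2473449707031, 238.3292236328125), (204.604736328125, 208.32730102539062), 16.699237823486328)
side mat ((487.95477294921875, -216.46957397460938), (281.3014831542969, 266.3360595703125), 76.30596160888672)
bottle ((775.4526977539062, 61.309383392333984), 38.305686950683594)
cooler ((788.8033447265625, -61.817256927490234), 54.56760787963867)
[[ 0.235 -0.    -0.972]
 [ 0.972 -0.001  0.235]
 [-0.001 -1.    -0.   ]]
```

```bash
cat >> h.py <<'E'
from scipy.spatial.transform import Rotation as R
def delta(pos,jaw_deg):
    s=read_state();A=R.from_rotvec(s['tool_rot']).as_matrix();p=s['ee_pos']
    a=np.radians(jaw_deg);x=np.array([np.cos(a),np.sin(a),0]);y=np.array([0,0,-1.]);G=np.c_[x,y,np.cross(x,y)]
    print("cm",(A.T@(np.array(pos)-p)*100).round(2),"rot",R.from_matrix(A.T@G).as_rotvec().round(4))
E
python3 -c "
from h import *
delta([.497,.239,.26],16.8)"
```

```text
cm [-30.07  -3.77 -42.7 ] rot [ 7.0000e-04  1.0407e+00 -1.1000e-03]
```

The top view shows the crate at (158,210). In it, the divider's raised bar runs from (127,211) to (175,200), with the glasses at (138,196) and (180,222). The mat is at (315,221).

Candidates for the thing to grip, in top-view pixels:
- **Long bar along the divider's y**, about (152,205), at z ≈ 0.19: this is the hand grip. It measures 120 × 12 mm and is the only part of the crate above 0.155 m.
- **Cross board**, at (160,225) and (153,190): about 0.105 m high, so not the grip.
- **Crate rim**, for example (155,175): about 0.12 m high, so not the grip.
- **Glass-like decoys**: black at (238,182) and (181,281), yellow at (229,230). None of these are wanted.

The crops confirm the choice.

Request:
servo_tool(
  rows="-1 -1 -1.4 0 0.03 0 0; -3 -2 -4.3 0 0.10 0 0; -6 -3 -8.5 0 0.2 0 0; -9 -3.8 -12.8 0 0.31 0 0; -12 -3.8 -17.1 0 0.42 0 0; -15 -3.8 -21.3 0 0.52 0 0; -18 -3.8 -25.6 0 0.62 0 0; -21 -3.8 -29.9 0 0.73 0 0; -24 -3.8 -34.1 0 0.83 0 0; -27 -3.8 -38.4 0 0.94 0 0; -29 -3.8 -41.2 0 1.0 0 0; -30 -3.8 -42.6 0.001 1.04 -0.001 0; -30.07 -3.77 -42.7 0.001 1.04 -0.001 0; -30.07 -3.77 -42.7 0.001 1.04 -0.001 0",
)

```text
time_s: 1.9
ee_pos: [0.496, 0.2407, 0.2598]
tool_rot: [-1.558, -0.233, 0.234]
force: [0.3, 0.6, 0.3]
grip_width: 0.0869
```

Run:
```python
from h import *
s=read_state();A=R.from_rotvec(s['tool_rot']).as_matrix()
p,d=camera("wrist");m=camera_model("wrist")
T=np.eye(4);T[:3,:3]=A;T[:3,3]=s['ee_pos'];W=cloud(d,m,T@m['T_tool_cam'])
cv2.imwrite("pics/wrist1.png",p[:,:,::-1])
z=W[...,2];mk=(z>.15)&(z<.2)&(np.hypot(W[...,0]-.497,W[...,1]-.239)<.09)
n,l,st,_=cv2.connectedComponentsWithStats(mk.astype(np.uint8))
for i in range(1,n):
    if st[i,4]>40:
        q=W[l==i];print(st[i],cv2.minAreaRect((q[:,:2]*1000).astype(np.float32)),q[:,2].max())
for n in ["top","side"]:
    p,d=camera(n);cv2.imwrite(f"pics/{n}1.png",p[:,:,::-1])
delta([.497,.239,.155],16.8)
```

```text
[ 251  133   14  122 1582] ((497.0433654785156, 244.21481323242188), (11.450702667236328, 110.47029113769531), 17.0224666595459) 0.1910032993958794
cm [ 0.04 10.49 -0.17] rot [-0.0005  0.0036 -0.0005]
```

View pics/wrist1.png

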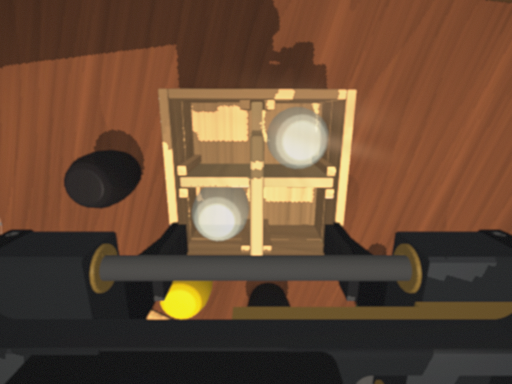

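View pics/side1.png

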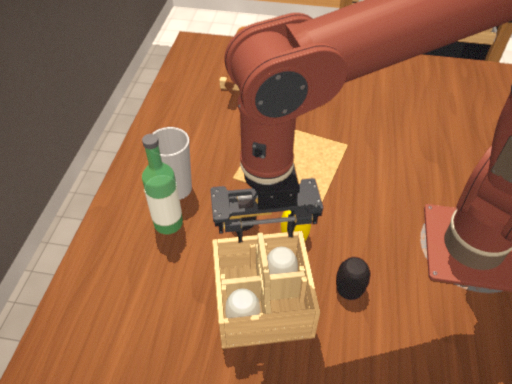

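The wrist view shows the grip bar at column 257, rows 133–255, midway between the fingers and parallel to the pads. The side view agrees. I'll descend next.

Request:
servo_tool(
  rows="0.04 1 -0.17 0 0.0036 0 0; 0.04 3 -0.17 0 0.0036 0 0; 0.04 5 -0.17 0 0.0036 0 0; 0.04 7 -0.17 0 0.0036 0 0; 0.04 8.5 -0.17 0 0.0036 0 0; 0.04 9.5 -0.17 0 0.0036 0 0; 0.04 10.2 -0.17 0 0.0036 0 0; 0.04 10.49 -0.17 0 0.0036 0 0; 0.04 10.49 -0.17 0 0.0036 0 0; 0.04 10.49 -0.17 0 0.0036 0 0",
)

```text
time_s: 3.3
ee_pos: [0.4972, 0.2391, 0.1554]
tool_rot: [-1.558, -0.23, 0.23]
force: [0.3, 0.8, 0.6]
grip_width: 0.0867
```

Run:
```python
from h import *
s=read_state();print(s['ee_pos'],s['force'])
p,d=camera("wrist");cv2.imwrite("pics/wrist2.png",p[:,:,::-1])
p,d=camera("side");cv2.imwrite("pics/side2.png",cv2.resize(p[150:350,160:360,::-1],None,fx=3,fy=3))
```

```text
[0.49719023 0.2391183  0.15540676] [0.34746416 0.75230843 0.63266591]
```

View pics/wrist2.png

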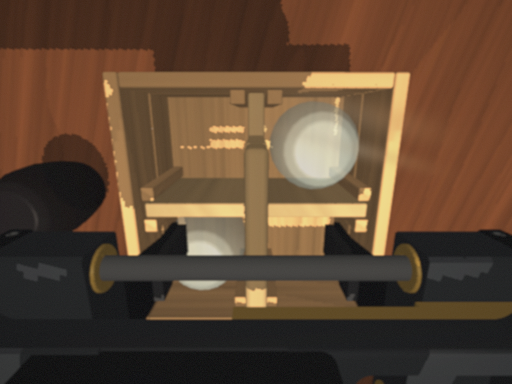

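View pics/side2.png

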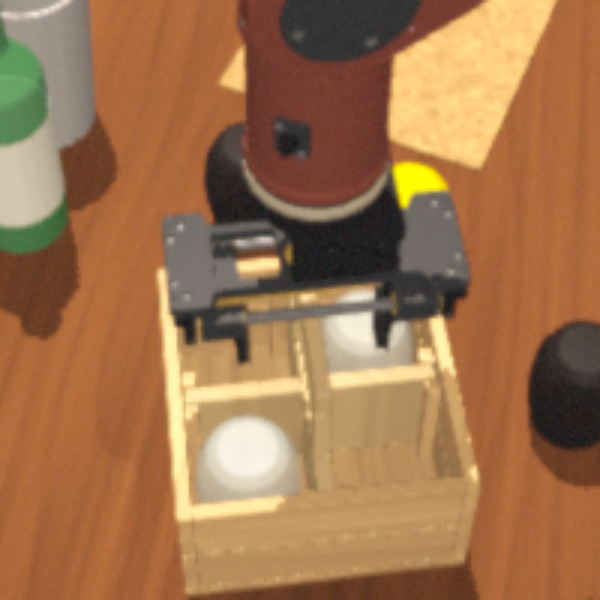

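The bar is centred between the fingers in both views, and the fingers straddle it above the cells. I'll close with a moderate grip.

Request:
servo_tool(
  newtons=30,
  rows="0 0 0 0 0 0 0.5; 0 0 0 0 0 0 0.7; 0 0 0 0 0 0 0.8; 0 0 0 0 0 0 0.85; 0 0 0 0 0 0 0.9; 0 0 0 0 0 0 1; 0 0 0 0 0 0 1; 0 0 0 0 0 0 1; 0 0 0 0 0 0 1; 0 0 0 0 0 0 1",
)

```text
time_s: 4.65
ee_pos: [0.4971, 0.2391, 0.1552]
tool_rot: [-1.558, -0.23, 0.23]
force: [0.1, 0.2, -1.6]
grip_width: 0.0117
```

Run:
```python
from h import *
s=read_state();print(s['ee_pos'],s['force'],s['torque'],s['grip_width'])
delta([.497,.239,.155+.18],16.8)
```

```text
[0.49711528 0.23905154 0.15521258] [ 0.06725599  0.18229917 -1.62947627] [-0.02894606 -0.07921093 -0.04634317] 0.011741512575613273
cm [-1.000e-02 -1.798e+01  1.000e-02] rot [-0.0006 -0.     -0.0001]
```

Request:
servo_tool(
  rows="0 -0.2 0 0 0 0 1; 0 -0.6 0 0 0 0 1; 0 -1.2 0 0 0 0 1; 0 -1.8 0 0 0 0 1; 0 -2.4 0 0 0 0 1; 0 -3 0 0 0 0 1; 0 -3 0 0 0 0 1",
)

```text
time_s: 5.52
ee_pos: [0.4974, 0.2392, 0.1858]
tool_rot: [-1.557, -0.231, 0.23]
force: [-1.1, -0.1, -2.9]
grip_width: 0.012
```

Run:
```python
from h import *
s=read_state();print(s['ee_pos'],s['force'],s['torque'],s['grip_width'])
delta([.497,.239,.155+.18],16.8)
p,d=camera("side");cv2.imwrite("pics/side3.png",cv2.resize(p[150:350,160:360,::-1],None,fx=3,fy=3))
```

```text
[0.4973913  0.23916164 0.18578856] [-1.13548068 -0.06031656 -2.88909626] [-0.09796251 -0.02253703  0.05359955] 0.01195498994968762
cm [-3.000e-02 -1.492e+01  1.000e-02] rot [-0.0009 -0.0001  0.0008]
```

View pics/side3.png

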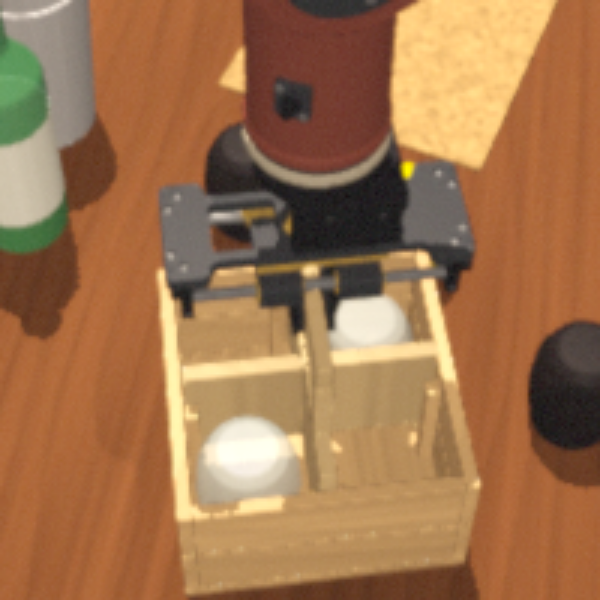

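The divider has risen with the gripper, the crate hasn't moved, and the load is about 2.9 N. I'll keep lifting straight up.

Request:
servo_tool(
  rows="0 -0.5 0 0 0 0 1; 0 -1.5 0 0 0 0 1; 0 -2.5 0 0 0 0 1; 0 -3.5 0 0 0 0 1; 0 -4.5 0 0 0 0 1; 0 -5.5 0 0 0 0 1; -0.02 -6.5 0 0 0 0 1; -0.02 -7.5 0 0 0 0 1; -0.02 -8.5 0 0 0 0 1; -0.03 -9.5 0 0 0 0 1; -0.03 -10.5 0 0 0 0 1; -0.03 -11.5 0 0 0 0 1; -0.03 -12.5 0 0 0 0 1; -0.03 -13.5 0 0 0 0 1; -0.03 -14.5 0 0 0 0 1; -0.03 -15 0 0 0 0 1; -0.03 -15 0 0 0 0 1; -0.03 -15 0 0 0 0 1",
)

```text
time_s: 7.82
ee_pos: [0.4968, 0.2389, 0.335]
tool_rot: [-1.558, -0.23, 0.23]
force: [0.3, 0.3, -2.8]
grip_width: 0.0117
```

Run:
```python
from h import *
s=read_state();print(s['ee_pos'],s['force'],s['torque'],s['grip_width'],s['qpos'].round(3))
delta([.4875,-.221,.335],-13.7)
for n in ["top","side"]:
    p,d=camera(n);cv2.imwrite(f"pics/{n}4.png",p[:,:,::-1]);W=cloud(d,camera_model(n))
    x,y,z=W[...,0],W[...,1],W[...,2]
    mk=(z>0.113)&(z<0.13)&(x>.35)&(x<.64)&(y>0.1)&(y<.38)
    print(n,"crate",cv2.minAreaRect((W[mk][:,:2]*1000).astype(np.float32)))
```

```text
[0.4967512  0.23885455 0.33504712] [ 0.30173808  0.27431197 -2.82337205] [-0.12042361  0.01278894  0.01334463] 0.011666132107260458 [-0.964  0.089  0.475  1.543 -0.042  1.519 -0.195]
cm [-1.418e+01 -2.000e-02 -4.376e+01] rot [-5.000e-04  5.323e-01 -5.000e-04]
top crate ((504.3917236328125, 214.82308959960938), (204.66665649414062, 152.06759643554688), 16.899730682373047)
side crate ((497.15777587890625, 239.23216247558594), (204.2872314453125, 205.8856201171875), 16.69356918334961)
```

View pics/side4.png

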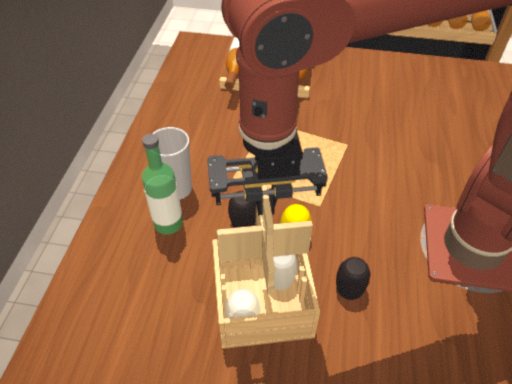

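View pics/top4.png

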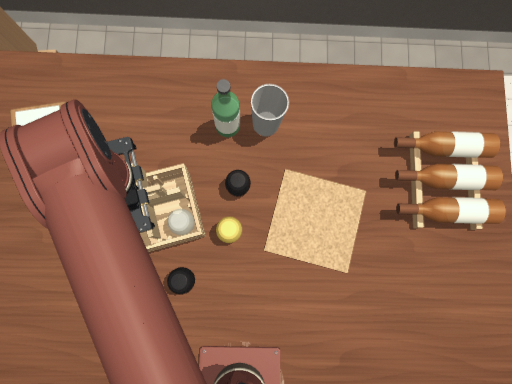

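The divider hangs clear, with its foot at about 0.19 m, and the crate is unmoved in the side view. I'll carry it across to above the mat.

Request:
servo_tool(
  rows="-0.2 0 -0.6 0 0.007 0 1; -0.6 0 -1.8 0 0.02 0 1; -1.2 0 -3.7 0 0.045 0 1; -2 0 -6.2 0 0.075 0 1; -3 0 -9.2 0 0.11 0 1; -4 0 -12.3 0 0.15 0 1; -5 0 -15.4 0 0.19 0 1; -6 0 -18.5 0 0.225 0 1; -7 0 -21.6 0 0.26 0 1; -8 0 -24.7 0 0.30 0 1; -9 0 -27.8 0 0.34 0 1; -10 0 -30.9 0 0.375 0 1; -11 0 -34 0 0.41 0 1; -12 0 -37 0 0.45 0 1; -12.8 0 -39.5 0 0.48 0 1; -13.4 0 -41.4 0 0.505 0 1; -13.9 0 -42.9 0 0.52 0 1; -14.1 0 -43.6 0 0.53 0 1; -14.18 0 -43.76 0 0.532 0 1; -14.18 0 -43.76 0 0.532 0 1",
)

```text
time_s: 10.42
ee_pos: [0.4877, -0.2204, 0.3347]
tool_rot: [-1.562, 0.187, -0.186]
force: [0.3, 0.2, -2.4]
grip_width: 0.0119
```

Run:
```python
from h import *
s=read_state();print(s['ee_pos'],s['force'],s['torque'],s['grip_width'],s['qpos'].round(3))
delta([.4875,-.221,.16],-13.7)
for n in ["top","side"]:
    p,d=camera(n);cv2.imwrite(f"pics/{n}5.png",p[:,:,::-1])
    W=cloud(d,camera_model(n));x,y,z=W[...,0],W[...,1],W[...,2]
    mk=(z>0.113)&(z<0.13)&(x>.35)&(x<.64)&(y>0.1)&(y<.38)
    print(n,"crate",cv2.minAreaRect((W[mk][:,:2]*1000).astype(np.float32)))
    # divider boards: low points below grip
    mk=(z>0.17)&(z<.29)&(x>.35)&(x<.64)&(y<-.1)&(y>-.36)
    q=W[mk];print(n,len(q),q.min(0),q.max(0)) if len(q) else 0
    if len(q): print(cv2.minAreaRect((q[:,:2]*1000).astype(np.float32)))
```

```text
[ 0.48769173 -0.22042845  0.33473854] [ 0.27207715  0.21317519 -2.37643822] [-0.08686608  0.06395005  0.1068    ] 0.011850465599098733 [-0.538  0.053  0.934  1.594 -0.043  1.516  0.159]
cm [ 1.000e-02  1.747e+01 -7.000e-02] rot [-0.0004  0.0014 -0.0008]
top crate ((496.4937744140625, 239.64840698242188), (204.805908203125, 204.6261749267578), 16.68868637084961)
top 718 [ 0.39926507 -0.24471065  0.18966953] [ 0.57645706 -0.13110049  0.28889633]
((487.2868347167969, -218.3980712890625), (131.7654266357422, 132.80484008789062), 32.332706451416016)
side crate ((497.3352355957031, 238.47869873046875), (204.3734588623047, 207.4413604736328), 16.66075325012207)
side 2482 [ 0.39911101 -0.30868296  0.18871702] [ 0.57579963 -0.12889737  0.28986893]
((486.32666015625, -219.33880615234375), (136.76290893554688, 135.50225830078125), 31.04107666015625)
```

View pics/side5.png

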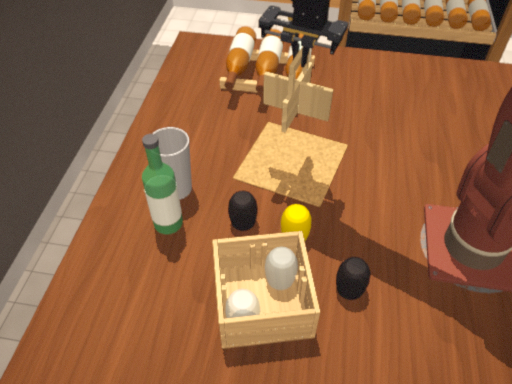

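View pics/top5.png

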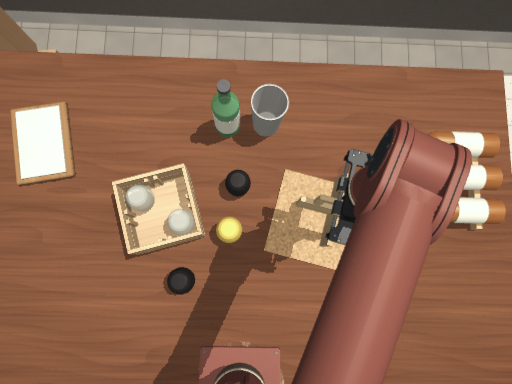

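The divider hangs upright over the mat with its cross centre about 1–2 mm from the mat's centre. The crate is unchanged in both views. I'll lower it to just above the mat and then creep down.

Request:
servo_tool(
  rows="0.05 0.5 -0.1 0 0 0 1; 0.06 1.7 -0.2 0 0 0 1; 0.06 3.2 -0.2 0 0 0 1; 0.06 4.7 -0.2 0 0 0 1; 0.06 6.2 -0.2 0 0 0 1; 0.06 7.7 -0.2 0 0 0 1; 0.06 9.2 -0.2 0 0 0 1; 0.06 10.7 -0.2 0 0 0 1; 0.06 12.2 -0.2 0 0 0 1; 0.06 13.5 -0.2 0 0 0 1; 0.06 14.7 -0.2 0 0 0 1; 0.06 15.7 -0.2 0 0 0 1; 0.06 16.5 -0.2 0 0 0 1; 0.06 17.1 -0.2 0 0 0 1; 0.06 17.6 -0.2 0 0 0 1; 0.06 17.9 -0.2 0 0 0 1; 0.06 17.9 -0.2 0 0 0 1; 0.06 17.9 -0.2 0 0 0 1",
)

```text
time_s: 12.78
ee_pos: [0.4879, -0.2224, 0.156]
tool_rot: [-1.562, 0.187, -0.186]
force: [0.5, 0.5, -2.5]
grip_width: 0.0116
```

Run:
```python
from h import *
s=read_state();print(s['ee_pos'],s['force'],s['torque'],s['grip_width'])
delta([.488,-.2225,.15],-13.7)
for n in ["side"]:
    p,d=camera(n);cv2.imwrite(f"pics/{n}6.png",cv2.resize(p[20:220,200:400,::-1],None,fx=3,fy=3))
    W=cloud(d,camera_model(n));x,y,z=W[...,0],W[...,1],W[...,2]
    mk=(z>0.02)&(z<.11)&(x>.35)&(x<.64)&(y<-.1)&(y>-.36)
    q=W[mk];print(cv2.minAreaRect((q[:,:2]*1000).astype(np.float32)), np.percentile(q[:,2],99.5))
```

```text
[ 0.48787393 -0.22239019  0.15601027] [ 0.53077786  0.4886434  -2.52085742] [-0.12427173  0.03346047 -0.01215204] 0.011602385730969047
cm [ 0.02  0.6  -0.01] rot [-0.0006  0.0016 -0.0003]
((486.9727783203125, -220.92251586914062), (137.42498779296875, 136.2064208984375), 30.934995651245117) 0.10973454734403315
```

View pics/side6.png

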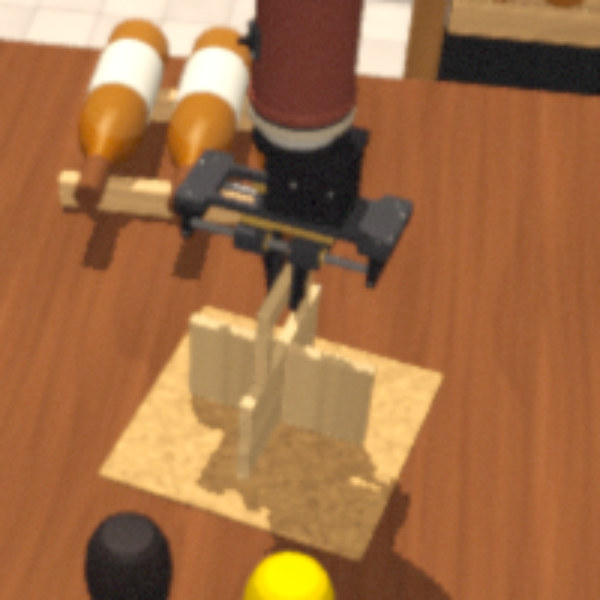

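The divider is centred and upright with its foot about 6 mm above the mat. I'll creep down and watch the force.

Request:
servo_tool(
  rows="0.02 0.15 0 0 0 0 1; 0.02 0.3 0 0 0 0 1; 0.02 0.4 0 0 0 0 1; 0.02 0.5 0 0 0 0 1; 0.02 0.5 0 0 0 0 1; 0.02 0.5 0 0 0 0 1",
)

```text
time_s: 13.58
ee_pos: [0.4881, -0.2224, 0.151]
tool_rot: [-1.562, 0.187, -0.186]
force: [0.2, -0.2, -2.2]
grip_width: 0.0115
```

Request:
servo_tool(
  rows="0 0.05 0 0 0 0 1; 0 0.1 0 0 0 0 1; 0 0.1 0 0 0 0 1; 0 0.1 0 0 0 0 1",
)

```text
time_s: 14.08
ee_pos: [0.4883, -0.2224, 0.1502]
tool_rot: [-1.562, 0.186, -0.187]
force: [0.6, 0.3, -0.5]
grip_width: 0.0117
```

Request:
servo_tool(
  rows="0 0.05 0 0 0 0 1; 0 0.08 0 0 0 0 1; 0 0.08 0 0 0 0 1; 0 0.08 0 0 0 0 1",
)

```text
time_s: 14.58
ee_pos: [0.4883, -0.2225, 0.1501]
tool_rot: [-1.561, 0.186, -0.187]
force: [-4.0, 2.2, 9.4]
grip_width: 0.0118
```

The divider is down: the mat is now pushing up. I'll unload slightly and open slowly.

Request:
servo_tool(
  newtons=8,
  rows="0 0 0 0 0 0 1; 0 0 0 0 0 0 1; 0 0 0 0 0 0 1; 0 0 0 0 0 0 0.83; 0 0 0 0 0 0 0.78; 0 0 0 0 0 0 0.7; 0 0 0 0 0 0 0.5; 0 0 0 0 0 0 0.3; 0 0 0 0 0 0 0.1; 0 0 0 0 0 0 0; 0 0 0 0 0 0 0; 0 0 0 0 0 0 0",
)

```text
time_s: 16.08
ee_pos: [0.4883, -0.2225, 0.1502]
tool_rot: [-1.561, 0.186, -0.187]
force: [0.6, -0.3, 0.4]
grip_width: 0.0782
```

Run:
```python
from h import *
s=read_state();print(s['ee_pos'],s['force'],s['grip_width'])
p,d=camera("wrist");cv2.imwrite("pics/wrist7.png",p[:,:,::-1])
```

```text
[ 0.48830574 -0.22247179  0.15015406] [ 0.55256505 -0.30453929  0.39491454] 0.07818827196505332
```

View pics/wrist7.png

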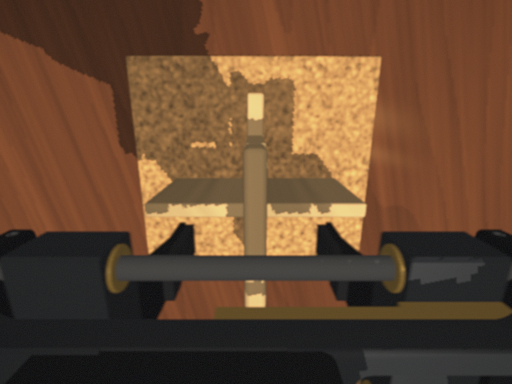

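The wrist view shows the fingers open, with the bar (column 256) free between them and the divider upright and square on the mat. I'll retreat straight up.

Request:
servo_tool(
  rows="0 -0.5 0 0 0 0 0; 0 -1.5 0 0 0 0 0; 0 -3 0 0 0 0 0; 0 -5 0 0 0 0 0; 0 -7 0 0 0 0 0; 0 -9 0 0 0 0 0; 0 -11 0 0 0 0 0; 0 -13 0 0 0 0 0; 0 -15 0 0 0 0 0; 0 -16 0 0 0 0 0; 0 -16 0 0 0 0 0; 0 -16 0 0 0 0 0; 0 -16 0 0 0 0 0",
)

```text
time_s: 17.75
ee_pos: [0.4879, -0.2226, 0.3095]
tool_rot: [-1.562, 0.187, -0.186]
force: [-0.1, -0.7, 0.3]
grip_width: 0.0869
```

Run:
```python
from h import *
s=read_state();print(s['ee_pos'],s['force'],s['time_s'])
for n in ["side","top"]:
    p,d=camera(n);cv2.imwrite(f"pics/{n}8.png",p[:,:,::-1])
    W=cloud(d,camera_model(n));x,y,z=W[...,0],W[...,1],W[...,2]
    mk=(z>0.02)&(z<.106)&(x>.35)&(x<.64)&(y<-.1)&(y>-.36)
    q=W[mk];print(n,"div",cv2.minAreaRect((q[:,:2]*1000).astype(np.float32)), np.percentile(q[:,2],99.5))
    mk=(z>0.15)&(z<.2)&(x>.35)&(x<.64)&(y<-.1)&(y>-.36)
    q=W[mk];print(n,"bar",cv2.minAreaRect((q[:,:2]*1000).astype(np.float32)), q[:,2].max()) if len(q)>20 else 0
    mk=(z>0.113)&(z<0.13)&(x>.35)&(x<.64)&(y>0.1)&(y<.38)
    print(n,"crate",cv2.minAreaRect((W[mk][:,:2]*1000).astype(np.float32)))
    mk=(z>0.07)&(z<.4)&(x>.7)&(x<.9)&(y>-.15)&(y<.12)
    for nm,lo,hi in (("bottle",.02,.1),("cooler",-.12,-.0)):
        k=mk&(y>lo)&(y<hi);print(nm,cv2.minEnclosingCircle((W[k][:,:2]*1000).astype(np.float32)))
```

```text
[ 0.48792531 -0.22255664  0.30954384] [-0.07401473 -0.68939753  0.28453231] 17.75
side div ((486.9002685546875, -220.91525268554688), (135.76669311523438, 136.7327117919922), 31.21331214904785) 0.10457428415746516
side bar ((487.4122314453125, -222.23622131347656), (124.09571075439453, 13.116270065307617), 76.12067413330078) 0.18988608425583697
side crate ((497.5574035644531, 238.36434936523438), (204.01614379882812, 207.40264892578125), 16.651113510131836)
bottle ((775.4080200195312, 61.33673858642578), 38.77518844604492)
cooler ((790.9386596679688, -61.62733459472656), 54.36893081665039)
top div ((487.7152404785156, -220.8175506591797), (131.54266357421875, 134.69955444335938), 32.60847091674805) 0.10499234516084334
top bar ((491.79296875, -204.62295532226562), (85.1968994140625, 12.416271209716797), 76.6047134399414) 0.18898970872972032
top crate ((496.2113037109375, 239.73739624023438), (204.31158447265625, 205.11158752441406), 16.98745346069336)
bottle ((774.9609985351562, 59.617454528808594), 38.385093688964844)
cooler ((788.2903442382812, -60.763702392578125), 52.18918991088867)
```

View pics/side8.png

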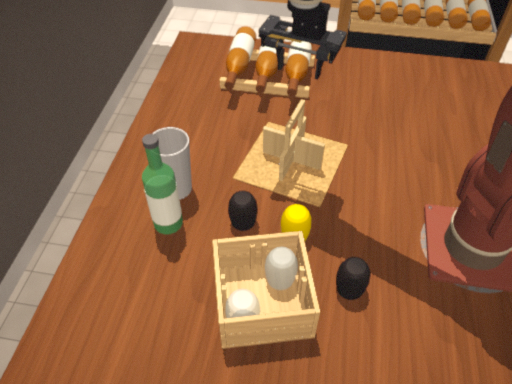

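View pics/top8.png

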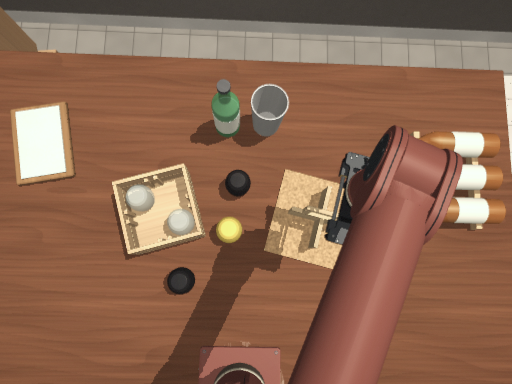

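The divider stands upright in the middle of the mat, with the side-view cross at (293,155). The crate and both glasses are in place at top-view (158,210), (138,197) and (180,222). The gripper is clear of everything, so I'm handing in.

```bash
python3 -c "
from station import *
print(sign_off())"
```

```text
the job is handed in; nothing more can be done
None
```

The divider is out of the crate and standing upright in the middle of the cork mat, and I handed the job in at about 18 s. I gripped it by its hand grip and lifted it straight up until its foot was about 0.19 m above the table. I then carried it across and lowered it until the mat pushed back with about 9 N, and only then opened the fingers and backed off upwards.

- **Divider:** its last measured centre was about (0.487, -0.221), against a mat centre of (0.4875, -0.221), so it is within about 1 mm. Its grip top is at 0.189 m from the camera depth, where 0.183 m was expected. The same offset of about 5 mm showed before the lift, so it is depth error.
- **Crate, bottle and cooler:** they stayed within about 1 mm of where they started. The one exception is the side-view reading of the cooler, which differed by about 2.5 mm. The top view gave 0.1 mm for the same cooler, and nothing came near it.
- **Glasses:** I checked these only by eye in the images, where they look unmoved.
- **Mat position:** the side view's estimate differed by about 4 mm in y because its colour mask caught extra pixels. I used the top-view value, whose measured outline matched the mat's size.

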